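Snap open the folding vanity mirror

ROBOT

A 6-joint arm with a two-finger parallel gripper is mounted at the origin on the work surface. World frame = base frame: x ahead of the robot, y to its left, z up, the work surface at z = 0. Lengths are in mm, angles in rad, forces in N, time in s.
With the tool pointing down it reaches from about 300 to 750 mm from the base axis. Payload 8.5 kg.
Tool frame: the origin (TCP) lies between the finger pads; the fingertips stand 22 mm ahead of it and the grasp point (between the pads) lies 3 mm ahead of it; z points along the fingers, y is the direction in which the jaws open and shut (so a half turn about z gives the same grasp; the last joint's range is limited). The gripper opens to 88 mm and grips with 3 to 60 N. Pads are 18 mm wide; open, the fingers measure 123 mm over their backs; the gripper's body (75 mm by 187 mm) begins 45 mm behind the grasp point.
Start: joints at [1.016, 0.381, 1.297, -0, 1.464, -0.215], TCP at [183.305, 518.536, 260.748] pointing down, gripper open.
Joint ranges: [-3.11, 3.11], [-0.89, 2.33], [0.22, 2.48], [-1.42, 4.56], [0.17, 2.85], [-2.88, 2.88]. Speed limits (rad/s): [2.39, 2.39, 3.14, 3.14, 3.14, 3.14].

INTERFACE

Orientations are given as a unit quaternion [x, y, z, w].
In Python, from station import arm gives the robot as it stands. The module is installed in compiled form; this text tells all that it offers.
- The arm moves only by the tool arm_command, never from a script. Its argument "steps" is a list of rows, each a list of 7 numbers: the shift along the tool's x, y, z in mm, then the turn, a rotation vector about the tool's x, y, z in degrees, then the finger opening in mm, from 0 to 88.1. In form: [[dx, dy, dz, wx, wy, wz, jaw], ...]. A call has exactly 10 rows; each row shifts and turns the commanded pose from where the row before left it, along the tool's axes as they then stand; what a row does not reach is not made up. A row lasts 1/8 s, in which the tool goes at most 62.5 mm and 10.7 degrees, less where a joint would pass 70% of its speed; a pose out of reach is approached as far as the arm can. A call with a gripper value outside its range is refused whole. The fingers move at their own pace and stop on an object; the grip force is fixed at half the most. Time passes only in rows, so rows that do not move let the fingers close, or fill a call up. It gives the time, the measured TCP pose, the force and the opening at its end, in the units of the state.
- arm.sense(): the state, without advancing time (a new reading comes with each control period).
- arm.read_camera(name): name is "scene" or "top" or "wrist"; returns a dict with "pixels" (480x640x3 uint8, blue, green, red), "fov_y" (degrees; the focal length in pixels is half the picture's height over the tangent of half this angle, whatever the lens; pixels are square), "cx", "cy" (the principal point, pixels), "world_to_cam" (4x4, takes a point from world to camera coordinates); the wrist camera has in their place "T_tool_cam" (4x4, takes a point from camera to tool coordinates, whose origin is the TCP and whose axes are the flange's). Camera axes: x right, y down, z forward; pixel columns grow to the right and rows downward; lengths in mm; the calibration is good to about 2 mm. The wrist camera is an equidistant fisheye: a pixel r from the principal point sees the ray r / f radians off the axis. A picture is of the moment at which its call begins: read the wrist's pose just before it. There is no depth.
- arm.close_job(): hands the job in, once; it reports no verdict.
Trained networks look in the newest picture that a camera, given by its name, has taken for a name from the list of things; names that differ only in an ending like _2 or _b are one class to them, and where a whole thing is asked for, a point or a joint stands for the part that bears it (a point fixed in the world has none). Each returns a list of dicts, best first, with "p" (0 to 1); they miss things now and then, are a little off and sometimes report something else, mostly with a low value. They report only what shows in the picture. A call takes as long as a camera call. They do not tell look-alikes from the thing itself.
- arm.spot_in(camera, name): "at" ([column, row] in pixels, amid what is visible of it).
- arm.outline_of(camera, name): "pixels" (480x640 bool, what is visible of it) and "at" ([column, row] in pixels, amid what is visible of it).
The state is a dict: "time": time; "joint_positions": joint angles; "joint_velocities": joint speeds; "joint_torque": joint torques, N m; "eef_pos": TCP position; "tool_rot": TCP orientation; "force": force on the tool from outside, world axes, zero at the start; "moment": the same for the moment, N m; "grip_width": finger opening in mm.
Only numpy, scipy, OpenCV 4.12 (cv2) and the standard library are available. Lean on these libraries where they do the work, as an engineer would, in place of code of your own. Each camera call takes 0.05 s, during which the arm holds its last target. There are 200 camera calls.

TASK

Someone wants to shave at the vanity: lift the leaf of the rectangular folding mirror until the stand snaps over and stays fully open, then let go. Leave the round folding mirror folded, and do not knock over the amber glass jar.

Things in the scene. Friction and masses are not known exactly. Their poses are not given: they have to be found in the camera images.
- mirror (a joint): Opening (rad) of the rectangular mirror: 0 = leaf (110 x 140 x 8 mm, grey plastic) flat on its fixed base (124 x 140 x 12 mm); 1.9 = fully open on its stop, a little past upright. Over-centre spring: let go below about 1.15 it snaps shut, above that it snaps open. Lifting at the post takes about 2 N. Opening moves the free edge up, then over towards the hinge side.
- mirror_post (a point): Grip point on the square post (16 x 16 mm), upright when folded, on a 16 mm wide tongue 30 mm beyond the leaf's free edge; 14 mm below the post's top, 22 mm above the tongue, 43 mm above the counter. Axes turn with the leaf: x from hinge to free edge, y along hinge, z to post's tip. Hinge axis: 137 mm along -x, 26 mm along -z from here. Held by its y sides it can pivot in the fingers.
- roundmirror (a joint): Opening (rad) of the other folding mirror: same material, hinge and post, but a round base and leaf (110 mm across), on the other side of the jar. Folded at 0, to be left so.
- jar: Empty amber glass jar, open-topped, 62 mm across and 70 mm high, standing loose between the two mirrors; origin at the centre of its underside, z up.
Not all that is in view belongs to the job. What is shaped like the part that bears mirror but red is not meant.

How it is judged (in metres and radians):
At the end, for the whole second after the job is handed in: The rectangular mirror stands open (joint above 1.7 rad), the round mirror is folded (below 0.2 rad) and the jar is upright (tilted less than 0.4 rad) (value of joint mirror above 1.7 rad and value of joint roundmirror below 0.2 rad and angle between jar's own z axis and vertical below 0.4 rad); the robot touches nothing.
It fails at once if the round mirror is opened (beyond 0.4 rad) (value of joint roundmirror above 0.4 rad).
It fails at once if the jar is knocked over (tilted more than 0.7 rad) (angle between jar's own z axis and vertical above 0.7 rad).
It also fails if it takes over 38 s, if anything falls off the work surface, if the arm or the gripper's body presses on something with over 40 N, if the wrist force passes 120 N, or if a joint passes its speed limit or range.

## Working session

There is one attempt and no reset: what is moved stays moved. The work goes in short steps, Python scripts to look and compute and a tool call to move; the robot and the scene stay as the last step left them, time stands still between calls to the robot, and variables do not carry over. Pictures are saved under pics/ and viewed, about 8 in all and at most 12, crops included, and the job is handed in when it is done.

Besides the shell and the picture viewer there is one more tool, called as name(argument=value, ...) on one line, values as JSON. arm_command: Moves the arm, as the interface text tells. Its arguments: {"type":"object","properties":{"steps":{"type":"array","items":{"type":"array","items":{"type":"number"}}}},"required":["steps"]}

```bash
mkdir -p pics
cat > h.py <<'E'
import numpy as np,cv2
from station import arm
from scipy.spatial.transform import Rotation as R
def ray(c,uv,s=None):
    f=240/np.tan(np.radians(c['fov_y'])/2); d=np.array([(uv[0]-c['cx'])/f,(uv[1]-c['cy'])/f])
    if 'T_tool_cam' in c:
        t=np.linalg.norm(d); v=np.r_[d/t*np.sin(t),np.cos(t)] if t>0 else np.array([0,0,1.])
        W=np.eye(4);W[:3,:3]=R.from_quat(s['tool_rot']).as_matrix();W[:3,3]=s['eef_pos'];M=W@c['T_tool_cam']
    else:
        v=np.r_[d,1]; M=np.linalg.inv(c['world_to_cam'])
    v=M[:3,:3]@v; return M[:3,3],v/np.linalg.norm(v)
def tri(rs):
    A=sum(np.eye(3)-np.outer(d,d) for o,d in rs);b=sum((np.eye(3)-np.outer(d,d))@o for o,d in rs)
    p=np.linalg.solve(A,b); return p,[np.linalg.norm((np.eye(3)-np.outer(d,d))@(p-o)) for o,d in rs]
def atz(r,z): o,d=r; return o+d*(z-o[2])/d[2]
E
python3 - <<'E'
from h import *
np.set_printoptions(precision=1,suppress=True)
s=arm.sense();print({k:s[k] for k in('time','eef_pos','tool_rot','force','grip_width')})
ims=[]
for n in('scene','top','wrist'):
    c=arm.read_camera(n);ims.append(c['pixels'])
    cv2.imwrite(f'pics/{n}0.png',c['pixels'])
    for nm in('mirror','mirror_post','roundmirror','jar'):
        for q in arm.spot_in(n,nm): print(n,nm,q['p'],np.array(q['at']),atz(ray(c,q['at'],s),{'mirror_post':43,'jar':35}.get(nm,20)))
E
```

```text
{'time': 0.0, 'eef_pos': array([183.2, 518.3, 260.2]), 'tool_rot': array([ 0.2,  1. , -0. , -0. ]), 'force': array([-0.4, -0.2, -0.7]), 'grip_width': 88.06478497289316}
scene mirror 0.77 [240.5 160. ] [ 272.8 -312.2   20. ]
scene mirror 0.67 [122.2 300.7] [ 762.9 -376.7   20. ]
scene mirror 0.62 [242.1 230.4] [ 514.3 -211.7   20. ]
scene mirror_post 0.94 [121.7 296.2] [ 765.4 -368.1   43. ]
scene mirror_post 0.93 [244.1 225.1] [ 516.6 -202.8   43. ]
scene mirror_post 0.83 [243.4 159.1] [ 293.2 -292.8   43. ]
scene roundmirror 0.66 [440.2 240.4] [422.9 238.7  20. ]
scene jar 0.71 [319.7 269.9] [589.6  -2.9  35. ]
top mirror 0.93 [459.5 362.2] [ 260.2 -310.3   20. ]
top mirror 0.78 [406.9 238.9] [ 505.4 -203.5   20. ]
top mirror_post 0.91 [458.8 364.3] [ 259.2 -303.    43. ]
top mirror_post 0.84 [487.  122.1] [ 745.4 -361.3   43. ]
top mirror_post 0.62 [408.9 235.2] [ 510.7 -203.8   43. ]
top roundmirror 0.67 [187.  271.3] [430. 242.  20.]
top jar 0.64 [304.9 191.6] [595.9   6.2  35. ]
```

View pics/top0.png

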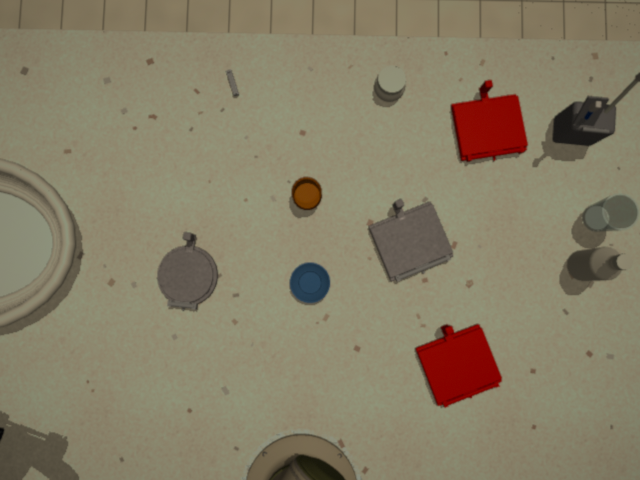

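View pics/scene0.png

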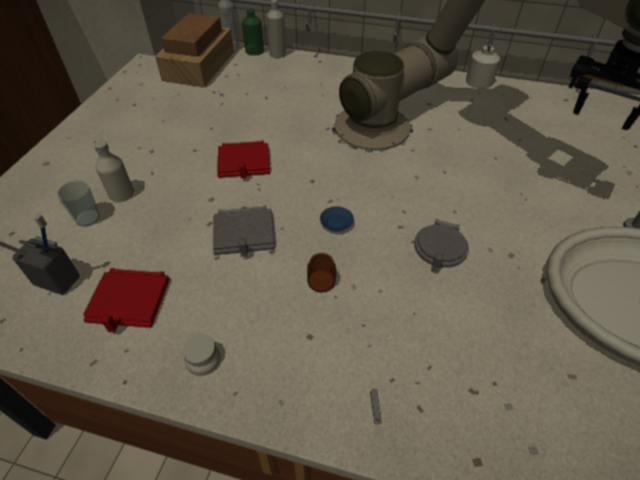

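The top view shows the grey rectangular mirror at about (412,240), with its post at (398,207). Red look-alikes sit at (488,125) and (458,362), the jar at (307,193) and the round mirror at (187,272). Only the grey rectangular one fits the description. Next I measure it and make an enlarged crop.

```bash
cat >> h.py <<'E'
def plan(p,yawdeg,n,s=None):
    """rows to reach world p with tool down, jaw axis (tool y) at yaw; linear, tool-frame rows"""
    s=s or arm.sense(); R0=R.from_quat(s['tool_rot']); y=np.radians(yawdeg); yv=np.array([np.cos(y),np.sin(y),0]);z=np.array([0,0,-1.])
    R1=R.from_matrix(np.c_[np.cross(yv,z),yv,z]); w=(R0.inv()*R1).as_rotvec(); d=(np.array(p)-s['eef_pos'])/n; out=[]
    for i in range(n): out.append(np.r_[(R0*R.from_rotvec(w*i/n)).inv().apply(d),np.degrees(w)/n])
    return np.array(out)
E
python3 - <<'E'
from h import *
np.set_printoptions(precision=1,suppress=True)
s=arm.sense();C={n:arm.read_camera(n) for n in('scene','top')}
box={}
for n in C:
    for q in arm.outline_of(n,'mirror'):
        m=q['pixels']; col=C[n]['pixels'][m].mean(0); r=cv2.minAreaRect(np.argwhere(m)[:,::-1].astype(np.float32))
        print(n,q['p'],np.array(q['at']),m.sum(),'bgr',col,r)
        if n=='top' and col[2]-col[0]<40:
            for b in cv2.boxPoints(r): print('   corner',b,atz(ray(C[n],b),20))
    for q in arm.outline_of(n,'mirror_post'): print(n,'post',q['p'],np.array(q['at']))
t=C['top']['pixels'][180:300,340:480];u=C['scene']['pixels'][190:270,195:295]
cv2.imwrite('pics/crop1.png',np.hstack([cv2.resize(t,(420,360),interpolation=2),cv2.resize(u,(375,360),interpolation=2)]))
for p in((398,205),): print(atz(ray(C['top'],p),50))
j=s['joint_positions'];print(j)
print(plan([510,-170,270],67-137,20))
E
```

```text
scene 0.82 [122.6 301.3] 3259 bgr [13.8 14.9 91. ] ((123.73356628417969, 299.857666015625), (66.38359069824219, 70.48450469970703), 19.98310661315918)
scene 0.81 [241.2 156.3] 1386 bgr [14.3 15.5 92.3] ((242.64614868164062, 160.63075256347656), (32.94919204711914, 52.36369705200195), 86.8201675415039)
scene 0.69 [243.6 232.6] 2184 bgr [60.3 65.8 71.1] ((242.6234893798828, 233.91680908203125), (46.391422271728516, 61.01801681518555), 85.76361083984375)
scene post 0.95 [242.9 159.4]
scene post 0.85 [125.2 300.1]
scene post 0.75 [241.3 231.9]
top 0.95 [456.5 363.5] 4143 bgr [  1.2   4.6 131.5] ((456.15582275390625, 358.2416687011719), (72.62822723388672, 70.42909240722656), 68.49856567382812)
top 0.84 [409.  237.8] 3823 bgr [81.4 90.4 98.8] ((407.80621337890625, 232.81512451171875), (70.76507568359375, 68.53495788574219), 67.61986541748047)
   corner [362.6 213.1] [ 556.4 -112.5   20. ]
   corner [426.  187.1] [ 613.3 -242.1   20. ]
   corner [453.  252.5] [ 479.6 -297.4   20. ]
   corner [389.6 278.6] [ 423.9 -169.    20. ]
top 0.78 [484.6 124. ] 3640 bgr [  1.8   8.2 133.6] ((487.7239
[... 309 characters left out ...]
-32.6 -19.7  -0.5  -0.    0.    7. ]
 [-34.8 -15.5  -0.5  -0.    0.    7. ]
 [-36.4 -11.2  -0.5  -0.    0.    7. ]
 [-37.5  -6.6  -0.5  -0.    0.    7. ]
 [-38.1  -2.   -0.5  -0.    0.    7. ]
 [-38.    2.7  -0.5  -0.    0.    7. ]
 [-37.4   7.3  -0.5  -0.    0.    7. ]
 [-36.2  11.8  -0.5  -0.    0.    7. ]
 [-34.5  16.2  -0.5  -0.    0.    7. ]
 [-32.3  20.3  -0.5  -0.    0.    7. ]
 [-29.5  24.1  -0.5  -0.    0.    7. ]
 [-26.4  27.5  -0.5  -0.    0.    7. ]
 [-22.8  30.5  -0.5  -0.    0.    7. ]
 [-18.9  33.1  -0.5  -0.    0.    7. ]
 [-14.7  35.1  -0.5  -0.    0.    7. ]
 [-10.3  36.7  -0.5  -0.    0.    7. ]
 [ -5.7  37.7  -0.5  -0.    0.    7. ]
 [ -1.1  38.1  -0.5  -0.    0.    7. ]]
```

View pics/crop1.png

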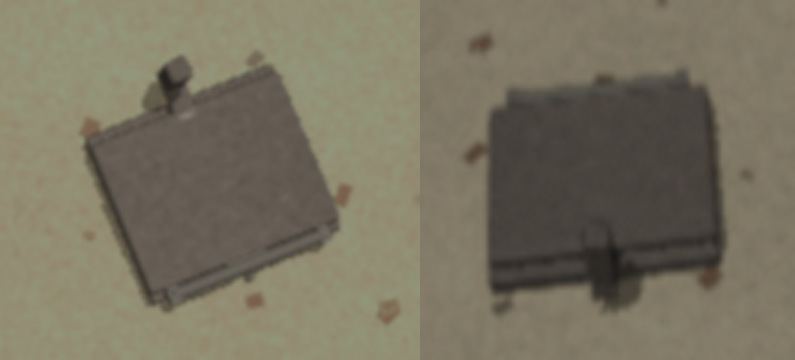

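The crop shows the grey rectangular mirror with its post top at about (399,203) in the top view and the hinge on the side away from it. This is the target. I'm moving above it.

arm_command(steps=[[-27, -27, 0, 0, 0, 7, 88], [-30, -23.5, 0, 0, 0, 7, 88], [-32.5, -19.5, 0, 0, 0, 7, 88], [-35, -15.5, 0, 0, 0, 7, 88], [-36.5, -11, 0, 0, 0, 7, 88], [-37.5, -6.5, 0, 0, 0, 7, 88], [-38, -2, 0, 0, 0, 7, 88], [-38, 2.5, 0, 0, 0, 7, 88], [-37.5, 7.5, 0, 0, 0, 7, 88], [-36, 12, 0, 0, 0, 7, 88]])

```text
time: 2.3
eef_pos: [348.5, 173.9, 260.9]
tool_rot: [0.705, 0.709, 0.0, 0.0]
force: [1.4, 1.0, 0.1]
grip_width: 88.1
```

arm_command(steps=[[-34.5, 16, 0, 0, 0, 7, 88], [-32.5, 20.5, 0, 0, 0, 7, 88], [-29.5, 24, 0, 0, 0, 7, 88], [-26.5, 27.5, 0, 0, 0, 7, 88], [-23, 30.5, 0, 0, 0, 7, 88], [-19, 33, 0, 0, 0, 7, 88], [-14.5, 35, 0, 0, 0, 7, 88], [-10.5, 36.5, 0, 0, 0, 7, 88], [-5.5, 37.5, 0, 0, 0, 7, 88], [-1, 38, 0, 0, 0, 7, 88]])

```text
time: 3.55
eef_pos: [513.8, -169.2, 260.8]
tool_rot: [0.984, 0.176, 0.0, 0.0]
force: [0.1, 0.6, -0.3]
grip_width: 87.9
```

Run:
```python
from h import *
np.set_printoptions(precision=2,suppress=True)
s=arm.sense();print(s['time'],s['eef_pos'],s['tool_rot'],s['joint_positions'],s['force'])
C={n:arm.read_camera(n) for n in('scene','top')}
p,r=tri([ray(C['top'],(399.3,202.7)),ray(C['scene'],(242.2,242.2))]);print('post top',p,r)
s=arm.sense();c=arm.read_camera('wrist');cv2.imwrite('pics/w1.png',c['pixels']);np.savez('w1.npz',pos=s['eef_pos'],q=s['tool_rot'])
for q in arm.spot_in('wrist','mirror_post'): print(q['p'],q['at'])
```

```text
3.55 [ 513.79 -169.16  260.78] [0.98 0.18 0.   0.  ] [-0.54  0.36  1.32  0.    1.45  0.68] [ 0.08  0.56 -0.26]
post top [ 574.37 -182.96   53.18] [np.float64(0.2855559478639637), np.float64(0.2855559478640045)]
0.88 [555.3, 87.7]
0.76 [352.3, 401.8]
0.67 [352.1, 230.0]
```

View pics/w1.png

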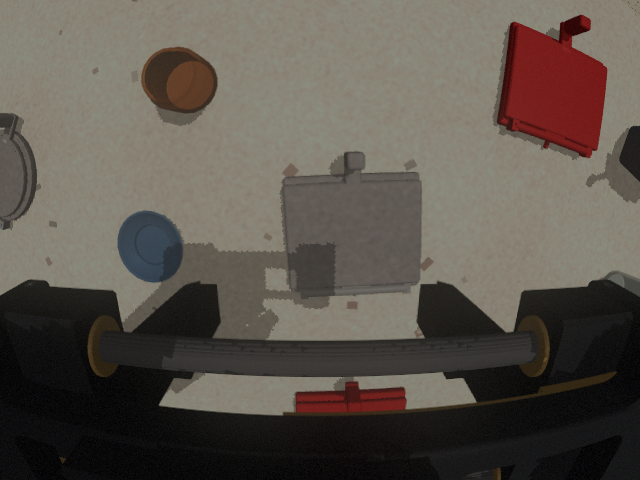

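The wrist view shows the grey mirror with its post at about (354,160), the jar at (180,80) and the round mirror at the left edge. I'll zoom in for precision.

Run:
```python
import cv2
i=cv2.imread('pics/w1.png')[140:310,270:440];cv2.imwrite('pics/w1c.png',cv2.convertScaleAbs(cv2.resize(i,None,fx=3.5,fy=3.5,interpolation=2),alpha=1.5))
```

```text
(no output)
```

View pics/w1c.png

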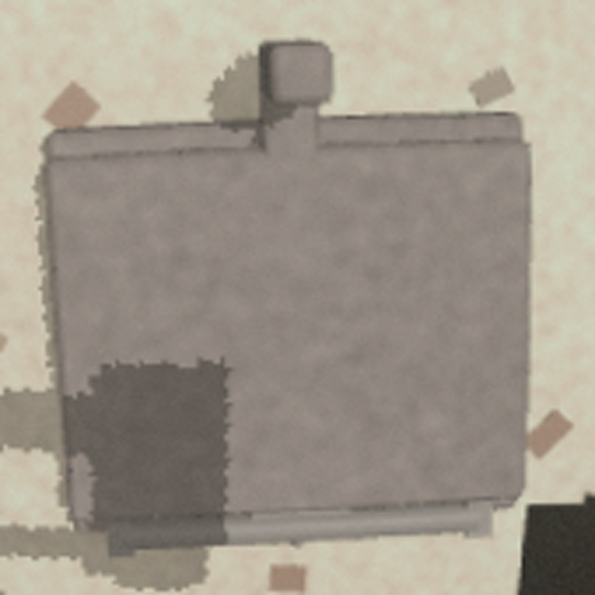

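Run:
```python
from h import *
np.set_printoptions(precision=1,suppress=True)
d=np.load('w1.npz');s={'eef_pos':d['pos'],'tool_rot':d['q']}
c=arm.read_camera('wrist');C={n:arm.read_camera(n) for n in('scene','top')}
px=lambda x,y:(x/3.5+270,y/3.5+140)
top=ray(c,px(301,72),s)
print('tri3',tri([top,ray(C['top'],(399.3,202.7)),ray(C['scene'],(242.2,242.2))]),'at57',atz(top,57),'topcam at57',atz(ray(C['top'],(399.3,202.7)),57),'scene',atz(ray(C['scene'],(242.2,242.2)),57))
K={k:atz(ray(c,px(*p),s),21) for k,p in dict(fl=(50,152),fr=(528,140),hl=(75,520),hr=(522,503)).items()}
print(K)
for a,b in(('fl','fr'),('hl','hr'),('hl','fl'),('hr','fr')):
    v=K[b]-K[a];print(a,b,np.linalg.norm(v),np.degrees(np.arctan2(v[1],v[0])))
h=(K['fl']+K['fr'])/2;print('edge mid',h)
```

```text
tri3 (array([ 575.3, -183.1,   53.7]), [np.float64(1.5361510843471686), np.float64(1.200580912151082), np.float64(0.3993217749109469)]) at57 [ 576.7 -183.4   57. ] topcam at57 [ 573.7 -182.1   57. ] scene [ 577.4 -181.6   57. ]
{'fl': array([ 531.2, -129.4,   21. ]), 'fr': array([ 582.9, -255.4,   21. ]), 'hl': array([ 429.5, -172.3,   21. ]), 'hr': array([ 481., -299.,   21.])}
fl fr 136.24430737454784 -67.70062976708248
hl hr 136.79876888918363 -67.88303996990835
hl fl 110.37210589320573 22.88657123078662
hr fr 110.81463941934213 23.170570823087953
edge mid [ 557.  -192.4   21. ]
```

Run:
```python
from h import *
np.set_printoptions(precision=1,suppress=True)
print(plan([576,-182.5,100],-67.3,5)); print(plan([576,-182.5,100],-67.3,1))
```

```text
[[10.7  7.3 32.2 -0.  -0.  -0.4]
 [10.6  7.4 32.2 -0.  -0.  -0.4]
 [10.6  7.5 32.2 -0.  -0.  -0.4]
 [10.5  7.6 32.2 -0.  -0.  -0.4]
 [10.5  7.6 32.2 -0.  -0.  -0.4]]
[[ 53.5  36.7 161.   -0.   -0.   -2.1]]
```

arm_command(steps=[[10.6, 7.5, 32, 0, 0, -0.4, 88], [10.6, 7.5, 32, 0, 0, -0.4, 88], [10.6, 7.5, 32, 0, 0, -0.4, 88], [10.6, 7.5, 32, 0, 0, -0.4, 88], [10.6, 7.5, 32, 0, 0, -0.4, 60], [0, 0, 0, 0, 0, 0, 60], [0, 0, 0, 0, 0, 0, 60], [0, 0, 0, 0, 0, 0, 60], [0, 0, 0, 0, 0, 0, 60], [0, 0, 0, 0, 0, 0, 60]])

```text
time: 5.15
eef_pos: [576.3, -183.6, 101.3]
tool_rot: [0.981, 0.195, 0.0, 0.0]
force: [1.0, 0.0, -0.8]
grip_width: 60.0
```

Run:
```python
from h import *
np.set_printoptions(precision=2,suppress=True)
s=arm.sense();c=arm.read_camera('wrist');np.savez('w2.npz',pos=s['eef_pos'],q=s['tool_rot'])
print(s['time'],s['eef_pos'],s['tool_rot'],s['force'])
f=240/np.tan(np.radians(c['fov_y'])/2)
# predicted pixel of post top centre
W=np.eye(4);W[:3,:3]=R.from_quat(s['tool_rot']).as_matrix();W[:3,3]=s['eef_pos']
i=c['pixels'].copy()
for P in([576,-182.5,57],):
    v=(np.linalg.inv(W@c['T_tool_cam'])@np.r_[P,1])[:3];t=np.arctan2(np.hypot(*v[:2]),v[2]);u=v[:2]/np.hypot(*v[:2])*t*f+[c['cx'],c['cy']];print('pred',u)
u=u.astype(int);x0,y0=u[0]-100,max(u[1]-100,0)
k=i[y0:y0+200,x0:x0+200];print('off',x0,y0)
cv2.imwrite('pics/w2.png',cv2.convertScaleAbs(cv2.resize(k,None,fx=3,fy=3,interpolation=2),alpha=1.6))
```

```text
5.15 [ 576.33 -183.64  101.26] [0.98 0.2  0.   0.  ] [ 1.03  0.01 -0.82]
pred [315.1  286.19]
off 215 186
```

View pics/w2.png

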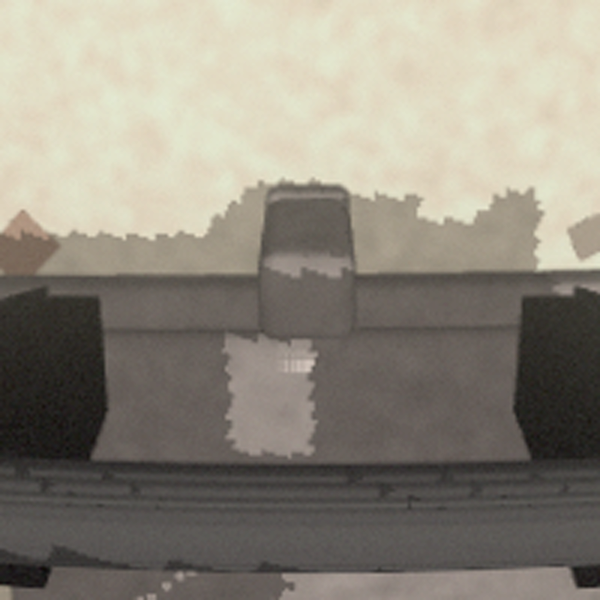

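Post top centre is at crop (308,300), about (318,286) in the full picture. The prediction was (315,286), and it is centred between the fingers. I'm descending and closing.

arm_command(steps=[[0, 0, 14, 0, 0, 0, 60], [0, 0, 14, 0, 0, 0, 60], [0, 0, 14, 0, 0, 0, 60], [0, 0, 12, 0, 0, 0, 60], [0, 0, 0, 0, 0, 0, 40], [0, 0, 0, 0, 0, 0, 10], [0, 0, 0, 0, 0, 0, 8], [0, 0, 0, 0, 0, 0, 8], [0, 0, 0, 0, 0, 0, 8], [0, 0, 0, 0, 0, 0, 8]])

```text
time: 6.45
eef_pos: [576.3, -183.2, 47.0]
tool_rot: [0.981, 0.195, -0.0, -0.0]
force: [-0.8, 3.5, 2.9]
grip_width: 15.9
```

Run:
```python
from h import *
np.set_printoptions(precision=2,suppress=True)
s=arm.sense();print(s['time'],s['eef_pos'],s['tool_rot'],s['force'],s['moment'],s['grip_width'])
# arc, tool kept down, tool x: along leaf x. hinge 137 back, 26 below grip
X=R.from_quat(s['tool_rot']).as_matrix()[:,0];print('tool x',X)
a=np.arctan2(26,137);r=np.hypot(137,26);th=np.linspace(0,1.8,31)
print(np.c_[th[1:],np.diff(r*np.cos(a+th)),-np.diff(r*np.sin(a+th))])
```

```text
6.45 [ 576.26 -183.21   46.98] [ 0.98  0.2  -0.   -0.  ] [-0.77  3.46  2.94] [0.49 0.36 0.09] 15.883167693197631
tool x [ 0.92  0.38 -0.  ]
[[ 0.06 -1.81 -8.17]
 [ 0.12 -2.29 -8.05]
 [ 0.18 -2.77 -7.89]
 [ 0.24 -3.24 -7.71]
 [ 0.3  -3.7  -7.5 ]
 [ 0.36 -4.14 -7.27]
 [ 0.42 -4.57 -7.01]
 [ 0.48 -4.98 -6.72]
 [ 0.54 -5.37 -6.41]
 [ 0.6  -5.75 -6.08]
 [ 0.66 -6.1  -5.72]
 [ 0.72 -6.43 -5.35]
 [ 0.78 -6.74 -4.95]
 [ 0.84 -7.03 -4.54]
 [ 0.9  -7.29 -4.11]
 [ 0.96 -7.52 -3.66]
 [ 1.02 -7.73 -3.21]
 [ 1.08 -7.91 -2.74]
 [ 1.14 -8.06 -2.26]
 [ 1.2  -8.18 -1.77]
 [ 1.26 -8.27 -1.28]
 [ 1.32 -8.33 -0.78]
 [ 1.38 -8.36 -0.28]
 [ 1.44 -8.36  0.22]
 [ 1.5  -8.33  0.72]
 [ 1.56 -8.28  1.22]
 [ 1.62 -8.19  1.72]
 [ 1.68 -8.07  2.21]
 [ 1.74 -7.92  2.69]
 [ 1.8  -7.75  3.16]]
```

Gripped at 15.9 mm (the post is 16). I'm lifting along the arc.

arm_command(steps=[[-1.8, 0, -8.2, 0, 0, 0, 8], [-2.3, 0, -8, 0, 0, 0, 8], [-2.8, 0, -7.9, 0, 0, 0, 8], [-3.2, 0, -7.7, 0, 0, 0, 8], [-3.7, 0, -7.5, 0, 0, 0, 8], [-4.1, 0, -7.3, 0, 0, 0, 8], [-4.6, 0, -7, 0, 0, 0, 8], [-5, 0, -6.7, 0, 0, 0, 8], [-5.4, 0, -6.4, 0, 0, 0, 8], [-5.8, 0, -6.1, 0, 0, 0, 8]])

```text
time: 7.7
eef_pos: [541.3, -198.0, 120.7]
tool_rot: [0.981, 0.195, 0.002, 0.0]
force: [3.6, 5.5, 1.3]
grip_width: 16.0
```

Forces are small and the post is still held, so I continue.

arm_command(steps=[[-6.1, 0, -5.7, 0, 0, 0, 8], [-6.4, 0, -5.4, 0, 0, 0, 8], [-6.7, 0, -5, 0, 0, 0, 8], [-7, 0, -4.5, 0, 0, 0, 8], [-7.3, 0, -4.1, 0, 0, 0, 8], [-7.5, 0, -3.7, 0, 0, 0, 8], [-7.7, 0, -3.2, 0, 0, 0, 8], [-7.9, 0, -2.7, 0, 0, 0, 8], [-8.1, 0, -2.3, 0, 0, 0, 8], [-8.2, 0, -1.8, 0, 0, 0, 8]])

```text
time: 8.95
eef_pos: [473.7, -226.8, 159.4]
tool_rot: [0.981, 0.195, 0.001, 0.001]
force: [3.0, 1.7, 4.0]
grip_width: 15.3
```

arm_command(steps=[[-8.3, 0, -1.3, 0, 0, 0, 8], [-8.3, 0, -0.8, 0, 0, 0, 8], [-8.4, 0, -0.3, 0, 0, 0, 8], [-8.4, 0, 0.2, 0, 0, 0, 8], [-8.3, 0, 0.7, 0, 0, 0, 8], [-8.3, 0, 1.2, 0, 0, 0, 8], [-8.2, 0, 1.7, 0, 0, 0, 8], [-8.1, 0, 2.2, 0, 0, 0, 8], [-7.9, 0, 2.7, 0, 0, 0, 8], [-7.8, 0, 3.2, 0, 0, 0, 8]])

```text
time: 10.2
eef_pos: [397.5, -259.1, 148.8]
tool_rot: [0.981, 0.195, 0.0, 0.002]
force: [2.9, -6.0, 0.9]
grip_width: 15.6
```

Run:
```python
from h import *
s=arm.sense();print(s['time'],s['eef_pos'],s['tool_rot'],s['force'],s['moment'],s['grip_width'])
a=arm.read_camera('scene')['pixels'][100:340,140:500];b=arm.read_camera('top')['pixels'][150:350,330:560]
cv2.imwrite('pics/c4.png',np.hstack([cv2.resize(a,(480,320)),cv2.resize(b,(320,320))]))
```

```text
10.2 [ 397.51284821 -259.11933859  148.8076197 ] [9.80755254e-01 1.95234418e-01 4.77026737e-04 1.55771615e-03] [ 2.87314887 -6.02048492  0.92692701] [-0.93051531 -0.52804645  0.05940329] 15.565387197350065
```

View pics/c4.png

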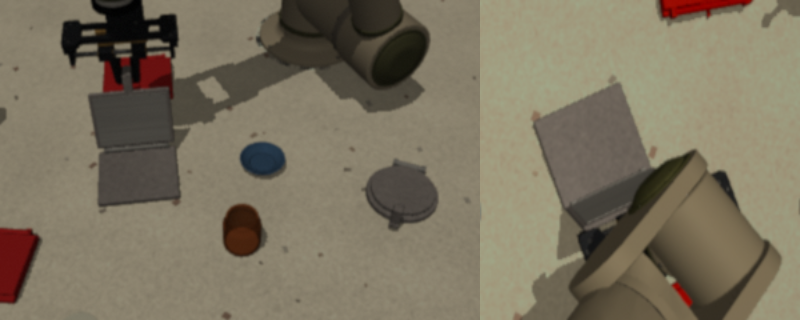

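The crop shows the leaf standing open just past upright with its post between the fingers. The jar is upright and the round mirror is folded. I'm releasing and retreating upward.

arm_command(steps=[[0, 0, 0, 0, 0, 0, 60], [0, 0, 0, 0, 0, 0, 60], [0, 0, 0, 0, 0, 0, 60], [0, 0, 0, 0, 0, 0, 60], [0, 0, -6, 0, 0, 0, 60], [0, 0, -15, 0, 0, 0, 60], [0, 0, -25, 0, 0, 0, 60], [0, 0, -30, 0, 0, 0, 60], [0, 0, -30, 0, 0, 0, 60], [0, 0, -30, 0, 0, 0, 60]])

```text
time: 11.55
eef_pos: [397.4, -257.6, 285.9]
tool_rot: [0.981, 0.195, 0.0, 0.0]
force: [-0.1, -0.5, 0.6]
grip_width: 60.0
```

arm_command(steps=[[0, -30, 0, 0, 0, 0, 60], [0, -30, 0, 0, 0, 0, 60], [0, -30, 0, 0, 0, 0, 60], [0, -30, 0, 0, 0, 0, 60], [0, -30, 0, 0, 0, 0, 60], [0, -30, 0, 0, 0, 0, 60], [0, 0, 0, 0, 0, 0, 60], [0, 0, 0, 0, 0, 0, 60], [0, 0, 0, 0, 0, 0, 60], [0, 0, 0, 0, 0, 0, 60]])

```text
time: 12.8
eef_pos: [328.8, -92.0, 284.4]
tool_rot: [0.981, 0.195, -0.0, -0.0]
force: [0.7, -0.2, 0.1]
grip_width: 60.1
```

Run:
```python
from h import *
s=arm.sense();print(s['time'],s['eef_pos'],s['force'],s['grip_width'])
a=arm.read_camera('scene')['pixels'][100:340,140:500];b=arm.read_camera('top')['pixels'][150:350,330:560]
cv2.imwrite('pics/c5.png',np.hstack([cv2.resize(a,(480,320)),cv2.resize(b,(320,320))]))
```

```text
12.8 [328.75558986 -92.03435621 284.35341622] [ 0.67248761 -0.16003674  0.14118188] 60.07433404638747
```

View pics/c5.png

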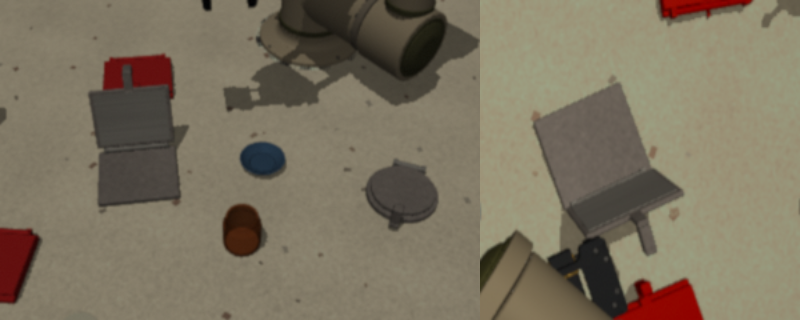

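The mirror stands open past upright on its own, the jar is upright, the round mirror is folded and the gripper is clear. I'm handing in.

```bash
python3 -c "
from station import arm
print(arm.close_job())"
```

```text
the job is handed in; nothing more can be done
None
```

I gripped the post of the grey rectangular mirror by its side faces and lifted it about 1.8 rad along the arc. Then I let go, moved the arm clear and handed the job in at about 13 s.

**Last checks:**
- **Pictures:** after release the leaf stands open past upright on its own, the jar is upright, the round mirror is folded and the red look-alikes were not used. I judged the final opening from the pictures and the lift path; I did not measure the joint angle.
- **Forces:** the readings stayed under about 7 N throughout and were near zero after the retreat.

**Disagreements:**
- **Post height:** the measured height of the post top was about 54 mm, against 57 mm from the text.
- **Distance beyond the free edge:** the post measured about 21 mm beyond the leaf's free edge, against the 30 mm stated. I aimed at the measured position, and the fingers closed to 15.9 mm on the 16 mm post.

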